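Zero the scale and show what to weigh out

ROBOT

A 6-joint arm with a two-finger parallel gripper is mounted at the origin on the work surface; the furniture and walls round the work are solid. World frame = base frame: x ahead of the robot, y to its left, z up, the work surface at z = 0. Lengths are in m, angles in rad, forces in N, time in s.
With the tool pointing down it reaches from about 0.275 to 1 m from the base axis. Payload 8.4 kg.
Tool frame: the origin (TCP) lies between the finger pads, 19 mm behind the fingertips; this is the grasp point; z points along the fingers, y is the line along which they close (so a half turn about z gives the same grasp; the last joint's range is limited). The gripper opens to 85 mm and grips with 20 to 120 N. Pads are 22 mm wide; open, the fingers measure 114 mm over their backs; the gripper's body (76 mm by 85 mm) begins 54 mm behind the grasp point. The pads swing forward as they close: fully open they stand 13 mm farther back than shut.
Start: joints at [-1.19, 0.353, 1.633, -0, 1.155, -0.002], TCP at [0.233, -0.58, 0.25] pointing down, gripper open.
Joint ranges: [-2.63, 2.63], [-0.92, 2.1], [0.06, 2.66], [-1.3, 4.44], [0, 2.69], [-3.02, 3.02]. Speed limits (rad/s): [2.22, 2.22, 2.79, 3.14, 3.14, 3.14].

INTERFACE

Orientations are given as a rotation vector (axis times angle).
In Python, from workcell import bot gives the robot as it stands.
- The arm moves only by the shell command python3 inch.py [OPENING] [FORCE], which reads ROWS from standard input. ROWS is a JSON list of rows, 1 to 20 of them, each written [[dx, dy, dz], turn]: dx, dy, dz in normalised numbers (1 is 0.25 m), then a turn about the tool's z in normalised numbers (1 is 4 rad); each row shifts and turns the commanded pose from where the row before left it, along the tool's axes as they then stand; what a row does not reach is not made up. A row lasts 1/12 s, in which the tool goes at most 0.0417 m and 0.125 rad, less where a joint would pass 70% of its speed; a pose out of reach is approached as far as the arm can. OPENING is the finger opening in m, set as the command begins (- or left out keeps the last). The fingers move at their own pace and stop on an object; FORCE is the grip in N (left out, the last holds). Time passes only in rows, so rows that do not move let the fingers close. It prints the time, the measured TCP pose, the force, the opening and the grip force at its end. No shift or turn number may pass 1 either way. Input that does not fit is refused with a message, and nothing moves.
- bot.read_state(): the state, without advancing time (a new reading comes with each control period).
- bot.snapshot(name): name is "side" or "top" or "wrist"; returns the picture (480x640x3 uint8, blue, green, red); there is no depth.
- bot.camera_model(name): a dict with "mtx" (3x3 intrinsics, pixels), "rvec" (rotation vector, rad) and "tvec" (3), from world to camera coordinates, as OpenCV has them. Camera axes: x right, y down, z forward; pixel columns grow to the right and rows downward; lengths in m; the calibration is good to about 2 mm. The wrist camera is an equidistant fisheye: a pixel r from the principal point sees the ray r / f radians off the axis. A picture is of the moment at which its call begins: read the wrist's pose just before it. camera_model takes no time and is no camera call; for the wrist camera it gives the pose at the moment of the call.
- bot.finish_job(): hands the job in; it is judged then, once.
The state is a dict: "time": time; "joints": joint angles; "joint_velocities": joint speeds; "tau": joint torques, N m; "ee_pos": TCP position; "tool_rot": TCP orientation; "wrist_force": force on the tool from outside, world axes, zero at the start; "wrist_torque": the same for the moment, N m; "finger_gap": finger opening in m; "finger_force": force on a finger pad.
Only numpy, scipy, OpenCV 4.12 (cv2) and the standard library are available. Lean on these libraries where they do the work, as an engineer would, in place of code of your own. Each camera call takes 0.05 s, during which the arm holds its last target. There are 200 camera calls.

TASK

A pupil is about to weigh out the filling for jam tarts: with closed fingers, lightly press the right-hand round key on the front of the kitchen scale (as seen from the robot) to zero it under the small blue bowl, and let it go again. Then point at the jar with the red lid, fingertips about 3 cm above the middle of its lid, for two seconds so that the pupil sees what to take, and finally point in the same way at the middle of the bowl's mouth, where it goes, and finish pointing there. Do not touch the blue bowl, the red-lidded jar, the tin or the spice jars, do not point at the tin or a spice jar on the way, and leave the left-hand key alone.

Things in the scene. Friction and masses are not known exactly. Their poses are not given: they have to be found in the camera images.
- scale: flat kitchen scale, 215 mm (x, front to back) by 158 mm (y) and 21 mm high, steel platform, standing fast on its rubber feet. Origin under its centre; the side with the display and the two round keys faces -x, towards the robot; z up. It is turned up to 0.25 rad.
- scale_key1 (a joint): the right-hand round key (zero key) of the scale: travel in m, 0 released, 0.0008 fully pressed; springs back
- zero_key (a point): middle of the top of the right-hand key: a disc of 17 mm diameter at the front right of the scale (85 mm in front of and 55 mm to the right of the scale's middle), its top 22 mm above the worktop, about 2 mm above the casing; press straight down, travel 0.8 mm, about 3 N
- scale_key0 (a joint): the left-hand round key (on/off) of the scale, travel in m, 0 released, 0.0008 fully pressed; not to be pressed
- bowl: small blue ceramic bowl standing on the scale's platform, 100 mm across the rim, 50 mm high, wall 4 mm, loose. Origin in the middle of its underside (20 mm above the worktop), z up
- bowl_rim (a point): centre of the bowl's mouth, at rim height, 50 mm above the bowl's underside
- jam_jar: squat glass jar with a red screw lid and red contents, 65 x 69 mm and 86 mm high, loose, upright. Origin in the middle of its underside, z up
- jam_lid (a point): middle of the top of the red lid, 86 mm above the worktop
- tin: closed food tin with a blue and red label, 57 mm diameter, 72 mm high, loose; origin in the middle of its underside
- spice_green: slim spice jar with black cap and mainly green label, 45 mm diameter, 105 mm high, loose; origin in the middle of its underside
- spice_orange: slim spice jar with black cap and orange and green label, 44 mm diameter, 105 mm high, loose; origin in the middle of its underside

How it is judged:
On the way, in this order (a step that is already met when the one before it is completed fails the run):
1. the scale's right-hand key is pressed down (value of joint scale_key1 above 0.0005 m), for 0.1 s.
2. with the key released, the tool point dwells over the middle of the red lid (within 30 mm sideways, TCP 15 to 85 mm above it) for 1.5 s (horizontal distance between the grasp point and jam_lid below 0.03 m and z of the grasp point in the frame of jam_jar between 0.101 and 0.171 m and value of joint scale_key1 below 0.0003 m), for 1.5 s.
3. the tool point is over the middle of the bowl's mouth (horizontal distance between the grasp point and bowl_rim below 0.03 m and z of the grasp point in the frame of bowl between 0.045 and 0.135 m), for 0.3 s.
At the end, for the whole second after the job is handed in: The TCP stays over the bowl's mouth, within 30 mm of its centre sideways and from 5 mm below to 85 mm above its rim; both keys are released; bowl, jars and tin stand upright within 10 mm of where they started (all of step 3 and distance of each of jam_jar, tin, spice_green, spice_orange, bowl from where it was at the start of the episode below 0.01 m and angle between each of jam_jar, tin, spice_green, spice_orange, bowl's own z axis and vertical below 0.1 rad and value of joint each of scale_key1, scale_key0 below 0.0003 m); the robot touches nothing.
It fails at once if a jar, the tin or the bowl is touched, shifted or lifted (distance of any of jam_jar, tin, spice_green, spice_orange, bowl from where it was at the start of the episode above 0.01 m or contact force between any of the fingers, the arm and jam_jar above 1 N or contact force between any of the fingers, the arm and tin above 1 N or contact force between any of the fingers, the arm and spice_green above 1 N or contact force between any of the fingers, the arm and spice_orange above 1 N or contact force between any of the fingers, the arm and bowl above 1 N).
It fails at once if the left-hand key is pressed (value of joint scale_key0 above 0.0005 m).
It fails at once if the scale is pressed with more than 40 N (contact force between the fingers and scale above 40 N).
It fails at once if the tool points at another container (TCP within 20 mm sideways of its middle and less than 50 mm above it) ((horizontal distance between the grasp point and tin below 0.02 m and z of the grasp point in the frame of tin below 0.122 m) or (horizontal distance between the grasp point and spice_green below 0.02 m and z of the grasp point in the frame of spice_green below 0.155 m) or (horizontal distance between the grasp point and spice_orange below 0.02 m and z of the grasp point in the frame of spice_orange below 0.155 m)).
It also fails if it takes over 54 s, if anything falls off the work surface, if the arm or the gripper's body presses on something with over 40 N, if the wrist force passes 120 N, or if a joint passes its speed limit or range.

## Working session

There is one attempt and no reset: what is moved stays moved. The work goes in short steps, Python scripts to look and compute and a shell command to move; the robot and the scene stay as the last step left them, time stands still between calls to the robot, and variables do not carry over. Pictures are saved under pics/ and viewed, at most 10 in all, crops included, and the job is handed in when it is done.

```bash
ls; mkdir -p pics
python3 - <<'E'
from workcell import bot
import cv2
s=bot.read_state();print(s)
for n in("top","side"):
    cv2.imwrite(f"pics/{n}0.png",bot.snapshot(n));print(n,bot.camera_model(n))
E
```

```text
inch.py
pics
workcell.py
{'time': 0.0, 'joints': array([-1.19042041e+00,  3.53655390e-01,  1.63416980e+00,  6.52367886e-07,
        1.15521881e+00, -2.37939482e-03]), 'joint_velocities': array([ 1.15124805e-03,  2.77415787e-03, -9.30469010e-04, -7.87898031e-04,
        1.34882808e-03, -9.19211550e-05]), 'tau': array([ 4.73514185e-03, -6.05242753e+01, -3.42069554e+01,  3.51861845e-04,
        9.23455838e-03,  1.18655763e-05]), 'ee_pos': array([ 0.23325858, -0.57932645,  0.24924189]), 'tool_rot': array([-3.08283744e+00, -5.97295719e-01,  4.27197084e-04]), 'wrist_force': array([ 0.09374613,  0.8024953 , -0.09242027]), 'wrist_torque': array([-0.00016632,  0.01597609, -0.01501773]), 'finger_force': 0.0, 'finger_gap': 0.08562024397665215}
top {'mtx': array([[500.02638822,   0.        , 325.84418168],
       [  0.        , 500.02638822, 240.70582972],
       [  0.        ,   0.        ,   1.        ]]), 'rvec': array([ 2.14581344, -2.14000218,  0.16092031]), 'tvec': array([-0.00508165,  0.49929956,  1.01885553])}
side {'mtx': array([[438.78702224,   0.        , 324.98449321],
       [  0.        , 438.78702224, 237.36332031],
       [  0.        ,   0.        ,   1.        ]]), 'rvec': array([ 0.67862734, -2.34679431,  1.5074515 ]), 'tvec': array([0.40037914, 0.21562644, 0.71037844])}
```

View pics/top0.png

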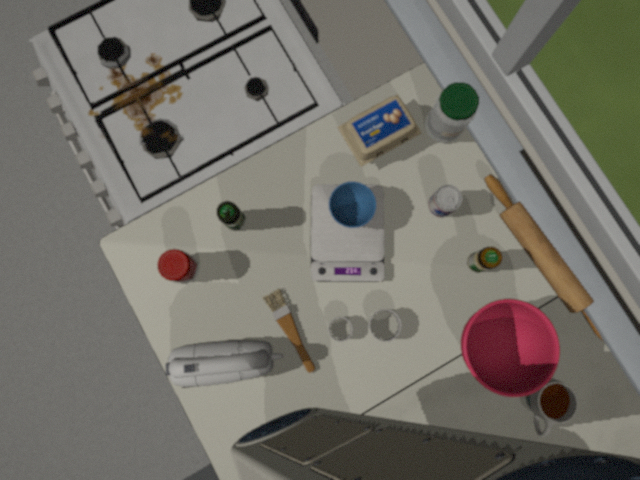

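View pics/side0.png

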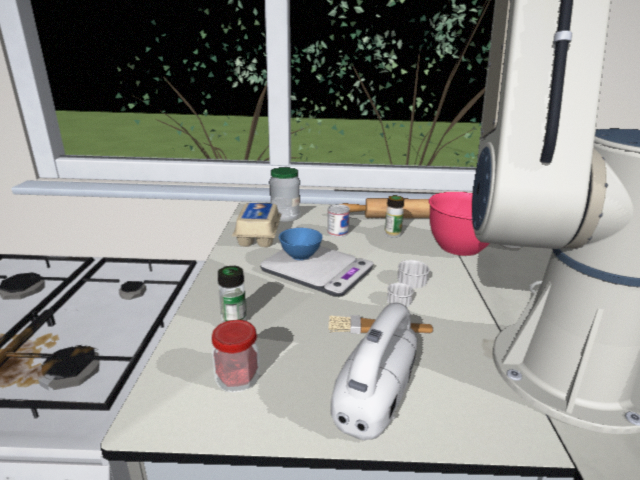

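The top view shows the robot at the bottom. The jam lid is at about (176,265), the bowl's mouth at (353,204), and the keys at about (321,270) and (374,270). The green spice jar is at (230,213), the tin at (446,200) and the orange spice jar at (488,259). The side view agrees with this. Next I'll refine these on a crop and project them.

```bash
cat > h.py <<'E'
import numpy as np,cv2
from workcell import bot
def ray(n,u,v,z):
    c=bot.camera_model(n);R=cv2.Rodrigues(c["rvec"])[0];C=-R.T@c["tvec"]
    d=R.T@np.linalg.inv(c["mtx"])@[u,v,1];return C+d*(z-C[2])/d[2]
def proj(n,p):
    c=bot.camera_model(n);return cv2.projectPoints(np.float64([p]),c["rvec"],c["tvec"],c["mtx"],None)[0].ravel()
def blob(im,lo,hi,box):
    x0,y0,x1,y1=box;h=cv2.cvtColor(im[y0:y1,x0:x1],cv2.COLOR_BGR2HSV);m=cv2.inRange(h,lo,hi)
    n,l,s,c=cv2.connectedComponentsWithStats(m);i=1+s[1:,4].argmax();return c[i]+[x0,y0],s[i]
E
python3 - <<'E'
from h import *
im=cv2.imread("pics/top0.png")
print(blob(im,(100,100,40),(125,255,255),(310,160,400,240)))
m,s=blob(im,(0,120,60),(8,255,255),(140,235,210,295));print(m,s)
for n,u,v,z in[("jam",*m,.086),("bowl",353,204,.07),("k0",321,270,.022),("k1",374,270,.022),("green",230,213,.105),("orange",488,258,.105),("tin",446,200,.072)]:
    p=ray("top",u,v,z);print(n,p.round(3),"side",proj("side",p).round(0))
print("tcp",proj("top",bot.read_state()["ee_pos"]),proj("side",bot.read_state()["ee_pos"]))
cv2.imwrite("pics/c.png",cv2.resize(im[160:300,290:410],None,fx=4,fy=4,interpolation=cv2.INTER_CUBIC))
E
```

```text
(array([352.52210122, 204.05317104]), array([  20,   23,   46,   44, 1561], dtype=int32))
[174.66833542 264.97622028] [ 18  15  37  31 799]
jam [0.442 0.299 0.086] side [237. 330.]
bowl [ 0.571 -0.06   0.07 ] side [301. 235.]
k0 [0.439 0.006 0.022] side [336. 283.]
k1 [ 0.439 -0.106  0.022] side [361. 261.]
green [0.544 0.187 0.105] side [234. 269.]
orange [ 0.456 -0.323  0.105] side [396. 198.]
tin [ 0.58  -0.252  0.072] side [340. 208.]
tcp [682.11046388 384.98763301] [516.6333441  136.33996404]
```

View pics/c.png

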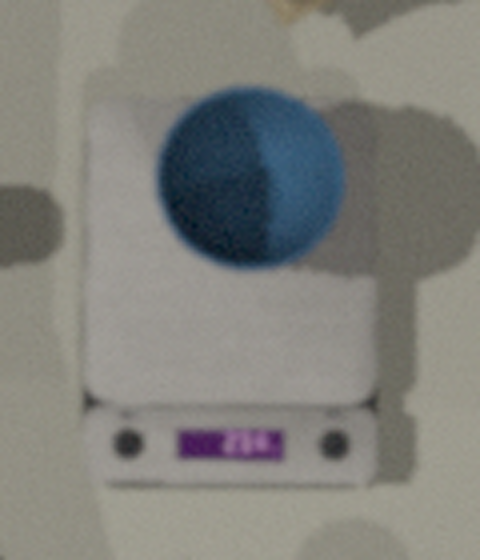

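Careful with the scale: shifts go in shares of 0.25 m and turns go in shares of 4 rad. That gives: 0.0957 rad / 4 = 0.0239.

```bash
echo '[[[0,0,0],0.0239],[[0,0,0],0.0239],[[0,0,0],0.0239],[[0,0,0],0.0239],[[0,0,0],0],[[0,0,0],0]]' | python3 inch.py 0; echo '[[[0.0408,-0.0952,0],0],[[0.0408,-0.0952,0],0],[[0.0408,-0.0952,0],0],[[0.0408,-0.0952,0],0],[[0.0408,-0.0952,0],0],[[0.0408,-0.0952,0],0],[[0.0408,-0.0952,0],0],[[0.0408,-0.0952,0],0],[[0.0408,-0.0952,0],0],[[0.0408,-0.0952,0],0],[[0.0408,-0.0952,0],0],[[0.0408,-0.0952,0],0],[[0.0408,-0.0952,0],0],[[0.0408,-0.0952,0],0],[[0.0408,-0.0952,0],0],[[0.0408,-0.0952,0],0],[[0.0408,-0.0952,0],0],[[0.0408,-0.0952,0],0],[[0.0408,-0.0952,0],0],[[0.0408,-0.0952,0],0]]' | python3 inch.py; echo '[[[0,0,0.12],0],[[0,0,0.12],0],[[0,0,0.12],0],[[0,0,0.12],0],[[0,0,0.12],0],[[0,0,0],0],[[0,0,0],0]]' | python3 inch.py
python3 - <<'E'
from h import *
s=bot.read_state();print(s["ee_pos"],s["tool_rot"],s["wrist_force"]);
print(ray("top",373.5,270.75,.022))
im=bot.snapshot("top");cv2.imwrite("pics/t1.png",cv2.resize(im[150:350,270:470],None,fx=2.5,fy=2.5))
im=bot.snapshot("side");c=cv2.resize(im[150:350,270:470],None,fx=2.5,fy=2.5)
cv2.imwrite("pics/ts1.png",np.hstack([cv2.resize(cv2.imread("pics/t1.png"),(400,400)),cv2.resize(c,(400,400))]))
E
```

```text
time: 0.6
ee_pos: [0.2334, -0.5796, 0.2496]
tool_rot: [-3.141, -0.005, 0.0]
wrist_force: [0.4, 0.3, -0.5]
finger_gap: 0.0124
finger_force: 0.0
time: 2.27
ee_pos: [0.4377, -0.1025, 0.2501]
tool_rot: [3.142, 0.006, 0.0]
wrist_force: [-0.1, 1.0, 0.6]
finger_gap: 0.0002
finger_force: 0.0
time: 2.85
ee_pos: [0.4364, -0.1035, 0.0993]
tool_rot: [-3.141, -0.003, 0.006]
wrist_force: [0.2, 0.4, 0.3]
finger_gap: 0.0002
finger_force: 0.0
[ 0.4364017  -0.10350217  0.09928945] [-3.14071558 -0.00335556  0.00561445] [0.21119902 0.35611732 0.2865849 ]
[ 0.4373792  -0.10516425  0.022     ]
```

View pics/ts1.png

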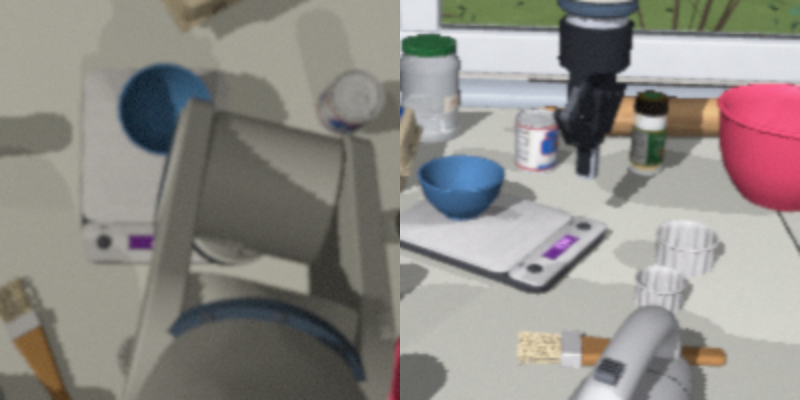

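The closed fingers hang just above the right key, with the tip at about (363,237) in the side image. The bowl and glasses are clear of them. I'll check the key's position against the side view at higher zoom.

Run:
```python
from h import *
im=bot.snapshot("side")
p=bot.read_state()["ee_pos"];print("tip",proj("side",p-[0,0,.019]))
for q in([.4374,-.1052,.022],[.4374,.006,.022]):print(proj("side",q))
cv2.imwrite("pics/s2.png",cv2.resize(im[220:300,310:400],None,fx=6,fy=6,interpolation=cv2.INTER_CUBIC))
```

```text
tip [362.47792784 237.15247752]
[361.58376494 261.62785177]
[336.88098571 282.90470182]
```

View pics/s2.png

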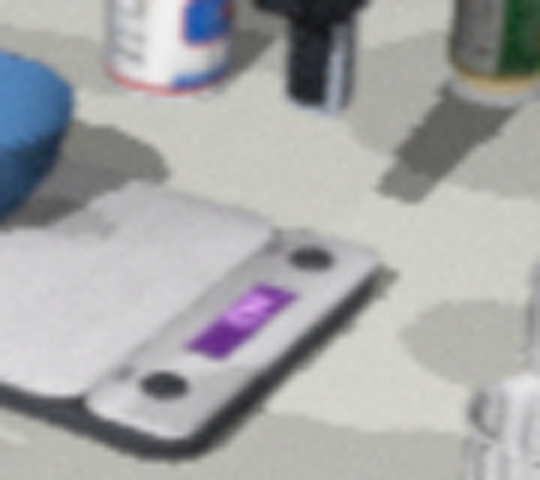

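Right key: (361.8,263) observed against (361.6,261.6) predicted. Left key: (337.2,284.2) against (336.9,282.9). The estimate is good, so I'll descend.

Converted, 0.015 m / 0.25 = 0.06, 0.001 m / 0.25 = 0.004.

```bash
echo '[[[0.004,0.0068,0.06],0],[[0,0,0.06],0],[[0,0,0.06],0],[[0,0,0.028],0],[[0,0,0],0],[[0,0,0],0],[[0,0,0],0]]' | python3 inch.py; echo '[[[0,0,0.008],0],[[0,0,0.008],0],[[0,0,0.004],0],[[0,0,0.004],0],[[0,0,0],0]]' | python3 inch.py
```

```text
time: 3.58
ee_pos: [0.4393, -0.1057, 0.0491]
tool_rot: [3.141, 0.0, 0.003]
wrist_force: [0.5, -0.4, -0.5]
finger_gap: 0.0004
finger_force: 0.0
time: 4.0
ee_pos: [0.4383, -0.1054, 0.0419]
tool_rot: [-3.142, -0.0, 0.0]
wrist_force: [-0.6, 0.2, 0.6]
finger_gap: 0.0002
finger_force: 0.0
```

Converted, 0.001 m / 0.25 = 0.004.

```bash
for i in 1; do echo '[[[0,0,0.004],0],[[0,0,0],0],[[0,0,0],0]]' | python3 inch.py | grep -E 'pos|wrist'; done; echo '[[[0,0,0.004],0],[[0,0,0],0],[[0,0,0],0]]' | python3 inch.py| grep -E 'pos|wrist'
```

```text
ee_pos: [0.4384, -0.1055, 0.0409]
wrist_force: [-0.7, 0.6, -0.1]
ee_pos: [0.4385, -0.1055, 0.04]
wrist_force: [-0.0, 0.2, 1.5]
```

Converted, 0.0005 m / 0.25 = 0.002.

```bash
echo '[[[0,0,0.002],0],[[0,0,0],0],[[0,0,0],0]]' | python3 inch.py| grep -E 'pos|wrist'; echo '[[[0,0,0.002],0],[[0,0,0],0],[[0,0,0],0],[[0,0,0],0]]' | python3 inch.py| grep -E 'pos|wrist'
```

```text
ee_pos: [0.4385, -0.1055, 0.0396]
wrist_force: [-1.0, 0.4, 4.3]
ee_pos: [0.4386, -0.1055, 0.0396]
wrist_force: [-2.9, 0.6, 13.6]
```

The press bottomed out after about 0.8 mm of travel, at 13.6 N. I'll release and move on to the jam lid.

Converted, -0.03 m / 0.25 = -0.12, -0.025 m / 0.25 = -0.1.

```bash
echo '[[[0,0,-0.02],0],[[0,0,-0.08],0],[[0,0,-0.12],0],[[0,0,-0.12],0],[[0,0,-0.12],0],[[0,0,-0.12],0],[[0,0,-0.1],0],[[0,0,0],0]]' | python3 inch.py; echo '[[[0,-0.0808,0],0],[[0,-0.0808,0],0],[[0,-0.0808,0],0],[[0,-0.0808,0],0],[[0,-0.0808,0],0],[[0,-0.0808,0],0],[[0,-0.0808,0],0],[[0,-0.0808,0],0],[[0,-0.0808,0],0],[[0,-0.0808,0],0],[[0,-0.0808,0],0],[[0,-0.0808,0],0],[[0,-0.0808,0],0],[[0,-0.0808,0],0],[[0,-0.0808,0],0],[[0,-0.0808,0],0],[[0,-0.0808,0],0],[[0,-0.0808,0],0],[[0.008,-0.0808,0],0],[[0.008,-0.0808,0],0]]' | python3 inch.py; echo '[[[0,0,0],0],[[0,0,0],0]]' | python3 inch.py
python3 - <<'E'
from h import *
print(bot.read_state()["ee_pos"])
cv2.imwrite("pics/s3.png",bot.snapshot("side"));cv2.imwrite("pics/t3.png",bot.snapshot("top"))
E
```

```text
time: 5.75
ee_pos: [0.441, -0.1061, 0.2137]
tool_rot: [3.14, 0.0, 0.012]
wrist_force: [0.7, 0.1, 0.4]
finger_gap: -0.0001
finger_force: 0.0
time: 7.42
ee_pos: [0.442, 0.2993, 0.2082]
tool_rot: [3.141, 0.0, -0.001]
wrist_force: [0.6, -0.5, -0.2]
finger_gap: -0.0
finger_force: 0.0
time: 7.58
ee_pos: [0.442, 0.2989, 0.2082]
tool_rot: [3.141, 0.002, -0.001]
wrist_force: [-0.7, -0.4, -1.3]
finger_gap: 0.0001
finger_force: 0.0
[0.44202723 0.29890964 0.20819019]
```

View pics/s3.png

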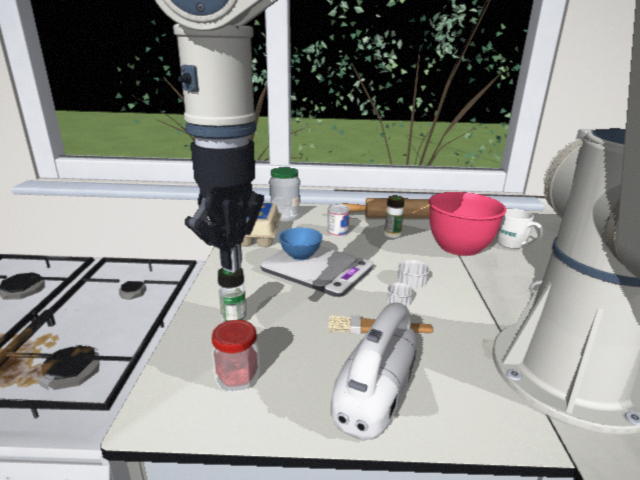

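The side view shows the fingers above the jam jar, whose lid centre is at about (235,332). I'll lower to point and dwell there for two seconds.

Converted, 0.02 m / 0.25 = 0.08, 0.018 m / 0.25 = 0.072.

```bash
echo '[[[0,0,0.06],0],[[0,0,0.08],0],[[0,0,0.08],0],[[0,0,0.072],0],[[0,0,0],0],[[0,0,0],0],[[0,0,0],0],[[0,0,0],0],[[0,0,0],0],[[0,0,0],0],[[0,0,0],0],[[0,0,0],0],[[0,0,0],0],[[0,0,0],0],[[0,0,0],0],[[0,0,0],0],[[0,0,0],0],[[0,0,0],0],[[0,0,0],0],[[0,0,0],0]]' | python3 inch.py; echo '[[[0,0,0],0],[[0,0,0],0],[[0,0,0],0],[[0,0,0],0],[[0,0,0],0],[[0,0,0],0],[[0,0,0],0],[[0,0,0],0],[[0,0,0],0],[[0,0,0],0],[[0,0,0],0],[[0,0,0],0]]' | python3 inch.py
python3 - <<'E'
from h import *
p=bot.read_state()["ee_pos"];print(p,proj("side",p-[0,0,.019]),proj("side",[p[0],p[1],.086]))
c=bot.snapshot("side")[240:400,150:320];cv2.imwrite("pics/s4.png",cv2.resize(c,None,fx=3,fy=3,interpolation=cv2.INTER_CUBIC))
E
```

```text
time: 9.35
ee_pos: [0.4424, 0.2985, 0.136]
tool_rot: [3.142, -0.0, -0.0]
wrist_force: [0.8, 0.1, -0.7]
finger_gap: -0.0
finger_force: 0.0
time: 10.35
ee_pos: [0.4425, 0.2985, 0.136]
tool_rot: [-3.142, 0.0, -0.0]
wrist_force: [-0.8, -0.1, 0.2]
finger_gap: 0.0004
finger_force: 0.0
[0.44247361 0.2985415  0.13600474] [235.04386873 312.24411543] [236.34082059 329.81211714]
```

View pics/s4.png

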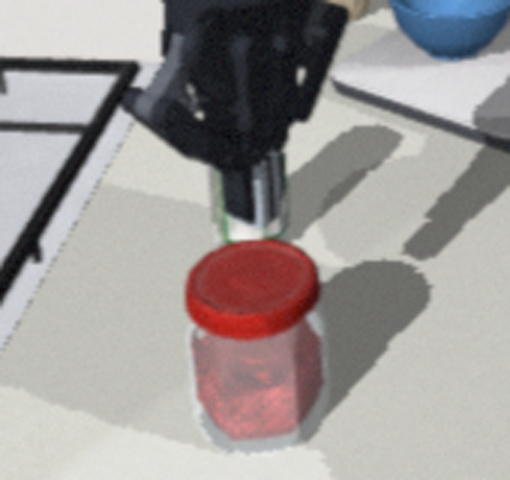

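The fingertips point at the lid centre and have dwelt there for about 2.3 s. Next I'll move to the bowl, staying high on the way.

Converted, -0.03 m / 0.25 = -0.12, -0.02 m / 0.25 = -0.08.

```bash
echo '[[[0,0,-0.08],0],[[0,0,-0.12],0],[[0,0,-0.12],0],[[0,0,0],0]]' | python3 inch.py; echo '[[[0.0286,0.0796,0],0],[[0.0286,0.0796,0],0],[[0.0286,0.0796,0],0],[[0.0286,0.0796,0],0],[[0.0286,0.0796,0],0],[[0.0286,0.0796,0],0],[[0.0286,0.0796,0],0],[[0.0286,0.0796,0],0],[[0.0286,0.0796,0],0],[[0.0286,0.0796,0],0],[[0.0286,0.0796,0],0],[[0.0286,0.0796,0],0],[[0.0286,0.0796,0],0],[[0.0286,0.0796,0],0],[[0.0286,0.0796,0],0],[[0.0286,0.0796,0],0],[[0.0286,0.0796,0],0],[[0.0286,0.0796,0],0],[[0,0,0],0],[[0,0,0],0]]' | python3 inch.py; echo '[[[0,0,0.08],0],[[0,0,0.08],0],[[0,0,0.12],0],[[0,0,0.1],0],[[0,0,0],0],[[0,0,0],0],[[0,0,0],0],[[0,0,0],0],[[0,0,0],0],[[0,0,0],0],[[0,0,0],0],[[0,0,0],0]]' | python3 inch.py
python3 - <<'E'
from h import *
p=bot.read_state()["ee_pos"];print(p)
c=bot.snapshot("side")[150:310,220:400];cv2.imwrite("pics/s5.png",cv2.resize(c,None,fx=3,fy=3,interpolation=cv2.INTER_CUBIC))
E
```

```text
time: 10.73
ee_pos: [0.4449, 0.3002, 0.2213]
tool_rot: [-3.137, 0.0, -0.01]
wrist_force: [1.3, 1.1, 0.7]
finger_gap: -0.0002
finger_force: 0.0
time: 12.4
ee_pos: [0.571, -0.0604, 0.2156]
tool_rot: [-3.141, 0.003, 0.001]
wrist_force: [-0.6, 0.1, -0.3]
finger_gap: 0.0002
finger_force: 0.0
time: 13.4
ee_pos: [0.5712, -0.0597, 0.1215]
tool_rot: [3.142, -0.0, 0.001]
wrist_force: [0.2, 0.8, -0.5]
finger_gap: 0.0001
finger_force: 0.0
[ 0.57118372 -0.05974099  0.1214901 ]
```

View pics/s5.png

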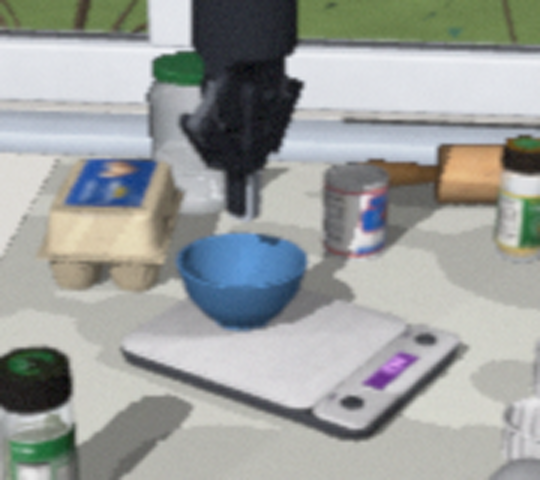

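The tip is at crop (241,217), directly above the mouth centre at (242,260). Everything is standing, and the step 3 dwell is done.

```bash
python3 -c "
from workcell import bot
print(bot.finish_job())"
```

```text
the job is handed in; nothing more can be done
None
```

I pressed and released the zero key, pointed at the red lid for about 2.3 s, and handed the job in with the fingertips about 3 cm above the middle of the bowl's mouth. The camera views showed nothing touched or moved, but the hand-in printed no verdict.

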